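# Park the heating blocks under the dock guard

## Task

Slide the dock's keeper fully open, draw the finished white-handled block out and stand it upright in the middle of the black rest pad, and slide every colour-handled heating block on the bench under the cover into the bay of its own colour, right in against the back stop. When all are in, slide the keeper fully shut again to lock them. Leave the flask, the bottle and the beaker alone.

Things in the scene. Friction and masses are not known exactly. Their poses are not given: they have to be found in the camera images.
- red_c (a point): Loose heating block, red handle (None if absent). Aluminium 60 (its x) x 50 (y) x 32 mm high, about 0.3 kg, four dark wells; 12 mm square stem; on it an upright handle slab 16 (x) x 34 (y) mm, 66 to 106 mm above the underside. Point: on the stem axis, 53 mm above the underside (mid-height of the whole); x along the 60 mm side, z up. Pinch the handle across its 16 mm (along x), its middle is 33 mm above the point. Same if turned by half a turn.
- blue_c (a point): Loose heating block with a blue handle (None if absent), same shape, axes and point as the red-handled one (point red_c). Point: on the stem axis, 53 mm above the underside (mid-height of the whole); x along the 60 mm side, z up. 
- green_c (a point): Loose heating block with a green handle (None if absent), same shape, axes and point as the red-handled one (point red_c). Point: on the stem axis, 53 mm above the underside (mid-height of the whole); x along the 60 mm side, z up. 
- yellow_c (a point): Loose heating block with a yellow handle (None if absent), same shape, axes and point as the red-handled one (point red_c). Point: on the stem axis, 53 mm above the underside (mid-height of the whole); x along the 60 mm side, z up. 
- white_c (a point): The finished heating block, with a white handle, same shape, axes and point as the red-handled one (point red_c). At the start it is parked in one of the bays, behind the closed keeper. Point: on the stem axis, 53 mm above the underside (mid-height of the whole); x along the 60 mm side, z up. 
- bay_red (a point): Home point of the bay labelled red: where point red_c lies when that block stands on the bench fully in, touching the back stop, its long side along the slot. x points into the bay along the slot, y across, z up. Mouth edge 75 mm in -x of it: a block 110 mm or more in -x is clear of the dock. Label: red patches on the cover on both sides of the slot's mouth and one behind the slot's end.
- bay_blue (a point): Home point of the bay labelled blue (blue patches on the cover at the slot's mouth and behind its end): where point blue_c lies when that block is fully in, touching the back stop. Axes and sizes as for point bay_red: x into the bay, mouth edge 75 mm in -x.
- bay_green (a point): Home point of the bay labelled green (green patches on the cover at the slot's mouth and behind its end): where point green_c lies when that block is fully in, touching the back stop. Axes and sizes as for point bay_red: x into the bay, mouth edge 75 mm in -x.
- bay_yellow (a point): Home point of the bay labelled yellow (yellow patches on the cover at the slot's mouth and behind its end): where point yellow_c lies when that block is fully in, touching the back stop. Axes and sizes as for point bay_red: x into the bay, mouth edge 75 mm in -x.
- dock: Dock fixed to the bench, no floor: 4 bays 64 mm apart in its y, mouths at its -x. Origin on the bench, mid-dock. Mouth edge x = -55 mm, back stop +50, cover to +80; 262 mm wide. Bays 58 mm wide inside; white cover 40 to 48 mm above the bench with a 20 mm slot per bay for the stem, handles staying above it. Blocks go in and out only by sliding level along the slot. Bay colours change places.
- keeper (a joint): Keeper: flat aluminium comb on the dock's cover (50 to 58 mm above the bench), slides along the dock's +y, in m. 0 = shut: its hooked fingers cross all slots in front of parked stems, no block can pass; 0.026 = fully open (end stop), slots free. Stays where left; about 2 N to slide. It shuts only if each block is fully in or wholly outside.
- keeper_grip (a point): Grip point of the keeper's black handle, 88 mm above the bench, moves with the keeper; axes as the dock's. Upright slab 16 (dock's y) x 34 (dock's x) mm, 58 to 106 mm above the bench, behind the dock, 100 mm in the dock's +x from its origin. Pinch it across its 16 mm, fingers closing along the dock's y.
- pad_top (a point): Centre of the top face of the black rest pad with a thin white outline, 120 (its x) x 110 (its y) mm, 4 mm high, fixed to the bench.
- flask_c (a point): Bystander: round glass flask (84 mm across, 156 mm high) fixed in a cork ring; point at the ball's centre, 54 mm above the bench.
- amber_c (a point): Bystander: amber glass bottle, 68 mm across, 150 mm high; point half-way up.
- beaker_c (a point): Bystander: glass beaker, 68 mm across, 85 mm high; point half-way up.

How it is judged:
By the outcome, as a careful person would: the job done as asked, in the order asked, and still so for the second after the job is handed in, with the robot touching nothing.
Of red, blue, green, yellow only 3 to 4 are there at a start; the rules pass over those that are not, and their reading is None.
At some moment in a run one of red, blue, green, yellow may be knocked a few centimetres aside while the robot is not near it.
It also fails if it takes over 210 s, if anything falls off the work surface, if the arm or the gripper's body presses on something with over 40 N, if the wrist force passes 120 N, or if a joint passes its speed limit or range.

## Robot

A 7-joint arm with a two-finger parallel gripper is mounted at the origin on the work surface. World frame = base frame: x ahead of the robot, y to its left, z up, the work surface at z = 0. Lengths are in m, angles in rad, forces in N, time in s.
With the tool pointing down it reaches from about 0.425 to 0.825 m from the base axis. Payload 3.6 kg.
Tool frame: the origin (TCP) lies on the centre line of the jaws, within the pads' length; the fingertips stand 8 mm ahead of it and the grasp point (between the pads) lies 11 mm behind it; z points along the fingers, y is the line along which they close (so a half turn about z gives the same grasp; the last joint's range is limited). The gripper opens to 93 mm and grips with 3 to 60 N. Pads are 15 mm wide; open, the fingers measure 128 mm over their backs; the gripper's body (75 mm by 188 mm) begins 65 mm behind the grasp point.
Start: joints at [-1.333, 0.615, -0.013, 1.423, 0.008, 1.103, -0.04], TCP at [0.169, 0.627, 0.227] pointing down, gripper open.
Joint ranges: [-3.12, 3.12], [-0.3, 2.06], [-1.34, 1.32], [0.26, 2.42], [-1.36, 4.5], [0.01, 1.98], [-2.84, 2.84]. Speed limits (rad/s): [2.79, 2.79, 3.14, 3.14, 3.14, 3.14, 3.14].

## Interface

Orientations are given as a 3x3 rotation matrix whose columns are the frame's x, y, z axes.
In Python, from rig import env gives the robot as it stands.
- The arm moves only by the shell command python3 -m handwheel 'ROWS' [FORCE]. ROWS is a JSON object of lists of equal length, an entry for each row: "linear": the shift along the tool's x, y, z in mm, a list of three; "turn": the turn about the tool's z in degrees; "hand": the closure, from 0 (fully open) to 1 (shut). A call has 1 to 12 rows; each row is the pose to reach, as a shift and turn from the pose commanded when the call began, along the tool's axes at that moment; what a row does not reach only later rows make up. A row lasts 1/10 s, in which the tool goes at most 50 mm and 8.59 degrees, less where a joint would pass 70% of its speed; a pose out of reach is approached as far as the arm can. A call with a gripper value outside its range is refused whole. The fingers move at their own pace and stop on an object; FORCE is the grip in N (left out, the last holds). Time passes only in rows, so rows that repeat a pose let the fingers close. It gives the time, the measured TCP pose, the force, the opening and the grip force at its end, in the units of the state.
- env.state(): the state, without advancing time (a new reading comes with each control period).
- env.grab_frame(name): name is "side" or "top"; returns a dict with "img" (400x640x3 uint8, red, green, blue), "vfov" (degrees; the focal length in pixels is half the picture's height over the tangent of half this angle, whatever the lens; pixels are square), "cx", "cy" (the principal point, pixels), "distortion" ([k1, k2, p1, p2, k3] as OpenCV has them; the pictures are not rectified), "R" (3x3) and "t" (3): a world point X has camera coordinates R X + t. Camera axes: x right, y down, z forward; pixel columns grow to the right and rows downward; lengths in m; the calibration is good to about 2 mm. A picture is of the moment at which its call begins. There is no depth.
- env.finish_job(): hands the job in; it is judged then, once.
The state is a dict: "t": time; "q": joint angles; "qvel": joint speeds; "tau": joint torques, N m; "eef_pos": TCP position; "tcp_rot": TCP orientation; "wrist_force": force on the tool from outside, world axes, zero at the start; "wrist_torque": the same for the moment, N m; "grip_width": finger opening in m; "gripper_force": force on a finger pad.
Only numpy, scipy, OpenCV 4.12 (cv2) and the standard library are available. Lean on these libraries where they do the work, as an engineer would, in place of code of your own. Each camera call takes 0.05 s, during which the arm holds its last target. There are 200 camera calls.

## Working session

There is one attempt and no reset: what is moved stays moved. The work goes in short steps, Python scripts to look and compute and a shell command to move; the robot and the scene stay as the last step left them, time stands still between calls to the robot, and variables do not carry over. Pictures are saved under pics/ and viewed, at most 14 in all, crops included, and the job is handed in when it is done.

```bash
mkdir -p pics
cat > h.py <<'E'
import numpy as np, cv2
from rig import env
def K(f):
    h=f["img"].shape[0]; fl=h/2/np.tan(np.radians(f["vfov"])/2)
    return np.array([[fl,0,f["cx"]],[0,fl,f["cy"]],[0,0,1.]])
def snap(name,fn,crop=None,scale=1):
    f=env.grab_frame(name); im=cv2.cvtColor(f["img"],cv2.COLOR_RGB2BGR)
    np.save(f"pics/{name}.npy",f,allow_pickle=True)
    if crop: x0,y0,x1,y1=crop; im=im[y0:y1,x0:x1]
    if scale!=1: im=cv2.resize(im,None,fx=scale,fy=scale,interpolation=cv2.INTER_CUBIC)
    cv2.imwrite(fn,im); return f
def load(name): return np.load(f"pics/{name}.npy",allow_pickle=True).item()
def px2w(f,uv,z):
    """pixel -> world point at height z"""
    p=cv2.undistortPoints(np.array(uv,float).reshape(-1,1,2),K(f),np.array(f["distortion"],float)).reshape(-1,2)
    R=np.array(f["R"]);t=np.array(f["t"]); c=-R.T@t
    d=np.c_[p,np.ones(len(p))]@R
    return c+d*((z-c[2])/d[:,2])[:,None]
def w2px(f,X):
    R=np.array(f["R"]);r,_=cv2.Rodrigues(R)
    return cv2.projectPoints(np.array(X,float).reshape(-1,1,3),r,np.array(f["t"],float),K(f),np.array(f["distortion"],float))[0].reshape(-1,2)
E
python3 - <<'E'
from h import *
for n in("top","side"):
    f=snap(n,f"pics/{n}0.png"); R=np.array(f["R"]); print(n,f["vfov"],-R.T@np.array(f["t"]),R[2],f["distortion"])
s=env.state();print(s["t"],s["eef_pos"],s["tcp_rot"],s["grip_width"])
E
```

```text
top 54.17113257651109 [ 0.54640241 -0.06762979  1.05612442] [ 0.06410897  0.00155246 -0.9979417 ] [0.00996026 0.         0.         0.         0.        ]
side 44.684448059821754 [ 0.34924712 -0.80457652  0.85258837] [ 0.23174603  0.66431666 -0.71061745] [-0.06959993  0.          0.          0.          0.        ]
0.1 [0.16928322 0.62684697 0.22559664] [[-9.65421842e-01  2.60692042e-01 -5.71178826e-04]
 [ 2.60692665e-01  9.65419203e-01 -2.25750796e-03]
 [-3.70873516e-05 -2.32834962e-03 -9.99997289e-01]] 0.09285799210918384
```

View pics/top0.png

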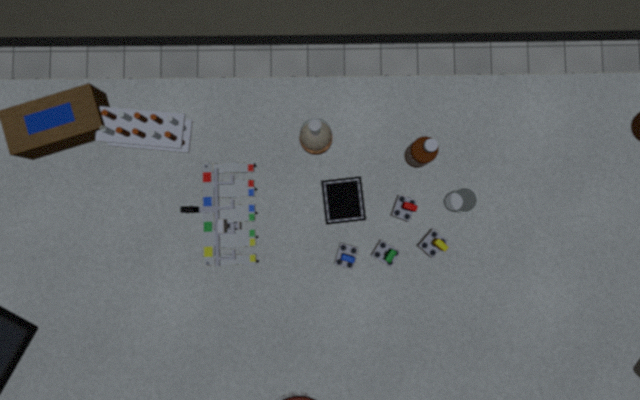

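View pics/side0.png

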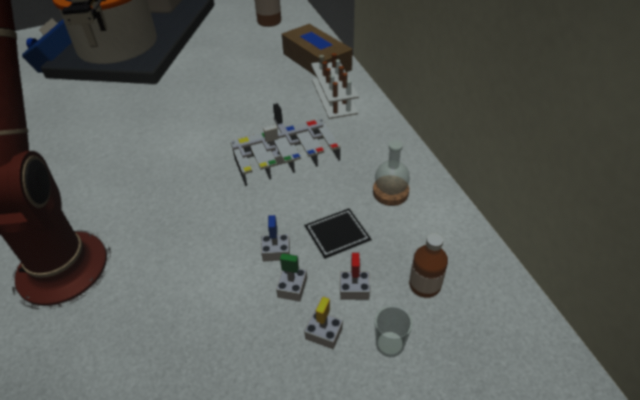

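Run:
```python
from h import *
f=load("top");im=cv2.cvtColor(f["img"],cv2.COLOR_RGB2BGR)
a=cv2.resize(im[155:275,170:270],None,fx=5,fy=5,interpolation=cv2.INTER_CUBIC);cv2.imwrite("pics/tdock.png",cv2.convertScaleAbs(a,alpha=1.3))
a=cv2.resize(im[170:275,315:475],None,fx=5,fy=5,interpolation=cv2.INTER_CUBIC);cv2.imwrite("pics/tblk.png",cv2.convertScaleAbs(a,alpha=1.5))
```

```text
(no output)
```

View pics/tdock.png

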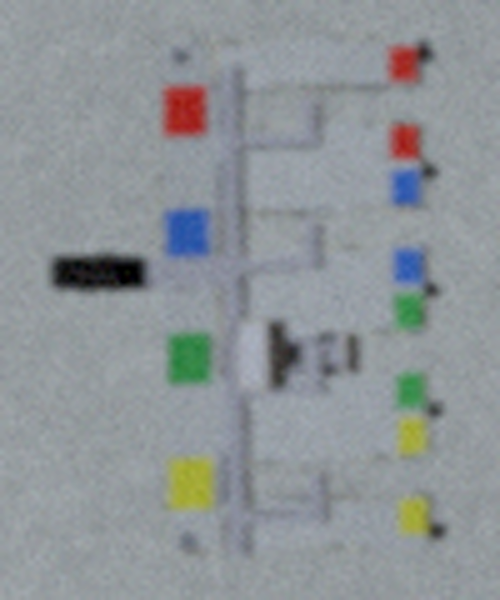

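View pics/tblk.png

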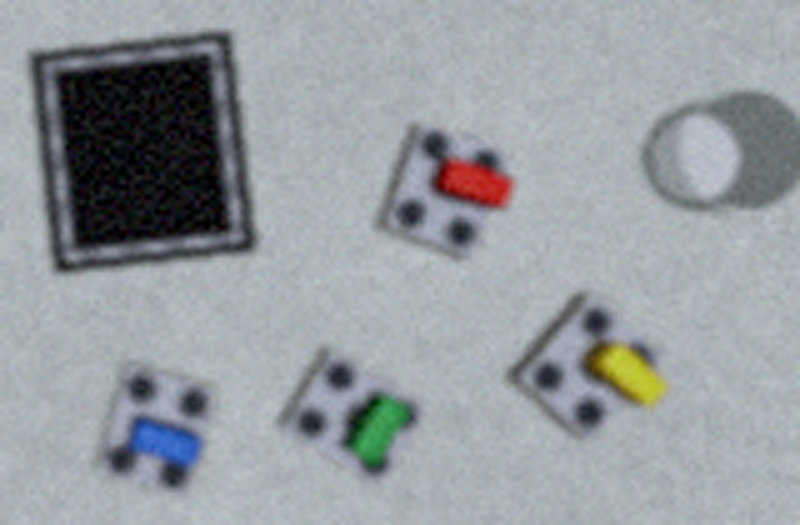

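```bash
cat > meas.py <<'E'
from h import *
from scipy.optimize import minimize
HUE={"red":(174,8),"yellow":(22,34),"green":(50,80),"blue":(102,122)}
def softmask(f,c):
    hsv=cv2.cvtColor(f["img"],cv2.COLOR_RGB2HSV).astype(int); h,s,v=hsv[...,0],hsv[...,1],hsv[...,2]
    if c=="black": return (v<60).astype(np.uint8)
    a,b=HUE[c]; m=((h>=a)|(h<=b)) if a>b else ((h>=a)&(h<=b))
    return (m&(s>110)&(v>45)).astype(np.uint8)
def box(x,y,a,zc=.086,sx=.016,sy=.034,sz=.040):
    P=np.array([[i*sx/2,j*sy/2,k*sz/2] for i in(-1,1) for j in(-1,1) for k in(-1,1)])
    c,s=np.cos(a),np.sin(a); return P@np.array([[c,s,0],[-s,c,0],[0,0,1]])+[x,y,zc]
def render(f,pts,r,S=4):
    u0,v0,u1,v1=r; p=w2px(f,pts); hull=cv2.convexHull(((p-[u0,v0]+.5)*S-.5).astype(np.float32))
    m=np.zeros(((v1-v0)*S,(u1-u0)*S),np.uint8)
    cv2.fillConvexPoly(m,np.round(hull*16).astype(np.int32),255,shift=4)
    return cv2.GaussianBlur(cv2.resize(m,(u1-u0,v1-v0),interpolation=cv2.INTER_AREA)/255.,(0,0),.7)
def fit(fs,c,x,y,a0=None,zc=.086,sz=.04):
    T=[]
    for f in fs:
        u,v=w2px(f,[x,y,zc])[0].astype(int); r=(u-22,v-22,u+22,v+22)
        T.append((f,r,cv2.GaussianBlur(softmask(f,c)[r[1]:r[3],r[0]:r[2]].astype(float),(0,0),.7)))
    cost=lambda p:sum(((render(f,box(p[0]/1e3,p[1]/1e3,p[2]/50,zc,sz=sz),r)-m)**2).sum() for f,r,m in T)
    best=min((minimize(cost,[x*1e3,y*1e3,a*50],method="Nelder-Mead",options=dict(initial_simplex=np.array([x*1e3,y*1e3,a*50])+np.array([[0,0,0],[8,0,0],[0,8,0],[0,0,12]]))) for a in([a0] if a0 is not None else np.arange(-1.5,1.5,.4))),key=lambda r:r.fun)
    p=best.x; return p[0],p[1],(np.degrees(p[2]/50)+90)%180-90,best.fun/sum(m.sum() for *_,m in T)
E
python3 - <<'E'
from meas import *
t,s=load("top"),load("side")
def cr(x,y,x0,y0): return [(x+.5)/5-.5+x0,(y+.5)/5-.5+y0]
# handles
g={"red":(475,183),"blue":(166,442),"green":(380,430),"yellow":(628,373)}
for c,(x,y) in g.items():
    w=px2w(t,cr(x,y,315,170),.09)[0]
    for fs in([t,s],[t],[s]): print(c,np.round(fit(fs,c,w[0],w[1]),2))
w=px2w(t,cr(98,271,170,155),.09)[0]
for fs in([t,s],[t],[s]): print("keeper",np.round(fit(fs,"black",w[0],w[1],0.,.082,.048),2))
# patches
for c in("red","blue","green","yellow"):
    for n,f in(("top",t),("side",s)):
        nn,l,st,ce=cv2.connectedComponentsWithStats(softmask(f,c))
        for i in range(1,nn):
            p=px2w(f,ce[i],.048)[0]
            if st[i,4]>=4 and p[1]>.08 and p[1]<.36 and .2<p[0]<.75: print(c,n,st[i,4],np.round(p[:2]*1e3,1))
print("pad",np.round(px2w(t,[cr(*q,315,170) for q in((35,55),(228,36),(253,243),(60,268))],.004)*1e3,1))
print("byst",np.round(px2w(t,[(315,140),(415,155),(462,200)],.05)*1e3), np.round(px2w(s,[(390,190),(428,275),(393,335)],.03)*1e3))
E
```

```text
red [ 5.8740e+02 -2.8239e+02 -2.3660e+01  1.6000e-01]
red [ 5.8738e+02 -2.8137e+02 -1.3460e+01  1.4000e-01]
red [ 5.8762e+02 -2.8306e+02 -2.3710e+01  1.5000e-01]
blue [ 4.6315e+02 -1.2644e+02 -1.0160e+01  2.3000e-01]
blue [ 4.6162e+02 -1.2650e+02 -2.0400e+01  9.0000e-02]
blue [ 4.6359e+02 -1.2881e+02 -1.0090e+01  2.7000e-01]
green [ 468.4  -228.56   11.15    1.13]
green [ 4.6609e+02 -2.3131e+02  5.8920e+01  2.9000e-01]
green [ 470.66 -220.76    4.01    1.44]
yellow [ 4.9360e+02 -3.5488e+02 -3.1740e+01  1.6000e-01]
yellow [ 4.9349e+02 -3.5429e+02 -3.2830e+01  1.7000e-01]
yellow [ 4.9361e+02 -3.5487e+02 -3.1800e+01  1.5000e-01]
keeper [ 5.8646e+02  2.6282e+02 -7.0900e+00  1.5000e-01]
keeper [ 5.8589e+02  2.6328e+02 -4.2300e+00  1.5000e-01]
keeper [ 5.8694e+02  2.6127e+02 -1.0240e+01  1.1000e-01]
red top 30 [694.2 119.5]
red top 71 [670.7 232.9]
red top 29 [653.7 118. ]
red side 31 [671.1 231.1]
red side 21 [694.6 116. ]
red side 20 [654.8 115. ]
blue top 32 [629.8 117.9]
blue top 67 [607.9 231.2]
blue top 31 [589.6 117.5]
blue side 24 [610.1 229.7]
blue side 18 [630.2 115.3]
blue side 18 [589.5 114.3]
green top 22 [566.1 116.3]
green top 60 [543.3 230.1]
green top 20 [525.  116.4]
green side 11 [566.9 113.5]
green side 12 [526.4 113.1]
yellow top 27 [502.4 115.1]
yellow top 64 [479.6 227.9]
yellow top 26 [461.6 113.6]
yellow side 36 [479.1 226.7]
yellow side 22 [502.7 111.5]
yellow side 23 [462.1 110.7]
pad [[ 662.6  -65.1    4. ]
 [ 671.9 -169.6    4. ]
 [ 559.9 -181.1    4. ]
 [ 547.5  -77.3    4. ]]
byst [[ 764.  -49.   50.]
 [ 722. -308.   50.]
 [ 604. -426.   50.]] [[ 769.  -70.   30.]
 [ 734. -323.   30.]
 [ 608. -420.   30.]]
```

```bash
cat > plan.py <<'E'
import sys,numpy as np
from rig import env
# usage: plan.py x y z ang [x y z ang ...] mm, world deg of tool y; all relative to present pose
s=env.state();R=np.array(s["tcp_rot"]);p=np.array(s["eef_pos"])*1e3
a=np.degrees(np.arctan2(R[1,1],R[0,1]));v=list(map(float,sys.argv[1:]))
print("t",s["t"],"at",p.round(1),"ang",a.round(1),"w",round(s["grip_width"]*1e3,1),"F",np.round(s["wrist_force"],1),"q7",s["q"][6].round(2))
for i in range(0,len(v),4):
    print((R.T@(np.array(v[i:i+3])-p)).round(1),"turn",round((a-v[i+3]+90)%180-90,1))
E
python3 plan.py 586.3 262.5 200 1.3 586.3 262.5 77 1.3
```

```text
t 0.1 at [169.3 626.8 225.6] ang 74.9 w 92.9 F [-0.1  0.2 -0.4] q7 -0.04
[-497.6 -243.    26.2] turn 73.6
[-497.6 -242.7  149.2] turn 73.6
```

```bash
python3 -m handwheel '{"linear":[[-498,-243,0],[-498,-243,0],[-498,-243,0],[-498,-243,0],[-498,-243,0],[-498,-243,0],[-498,-243,0],[-498,-243,0],[-498,-243,0],[-498,-243,0],[-498,-243,0],[-498,-243,0]],"turn":[74,74,74,74,74,74,74,74,74,74,74,74],"hand":[0.4,0.4,0.4,0.4,0.4,0.4,0.4,0.4,0.4,0.4,0.4,0.4]}' 20; python3 plan.py 586.3 262.5 77 1.3
python3 - <<'E'
from h import *
f=snap("top","pics/top1.png",(150,145,310,245),5)
E
```

```text
t: 1.3
eef_pos: [0.5921, 0.2536, 0.2262]
tcp_rot: [[-0.003, 1.0, 0.004], [1.0, 0.003, -0.007], [-0.007, 0.004, -1.0]]
wrist_force: [-0.1, -0.3, -0.0]
grip_width: 0.0558
gripper_force: 0.0
t 1.3 at [592.1 253.6 226.2] ang 0.2 w 55.8 F [-0.1 -0.3 -0. ] q7 -0.25
[  9.9  -6.3 149.1] turn -1.1
```

```bash
python3 -m handwheel '{"linear":[[10,-6,0],[10,-6,0],[10,-6,50],[10,-6,90],[10,-6,90],[10,-6,90]],"turn":[-1,-1,-1,-1,-1,-1],"hand":[0.4,0.4,0.4,0.4,0.4,0.4]}'; python3 plan.py 586.3 262.5 77 1.3
python3 - <<'E'
from h import *
f=snap("side","pics/side1.png",(200,70,360,190),5)
E
```

```text
t: 1.95
eef_pos: [0.5798, 0.275, 0.137]
tcp_rot: [[-0.036, 0.999, -0.001], [0.999, 0.036, 0.001], [0.001, -0.001, -1.0]]
wrist_force: [0.5, 0.8, 0.2]
grip_width: 0.0557
gripper_force: 0.0
t 1.95 at [579.8 275.  137. ] ang 2.1 w 55.7 F [0.5 0.8 0.2] q7 -0.22
[-12.7   6.1  60. ] turn 0.8
```

View pics/side1.png

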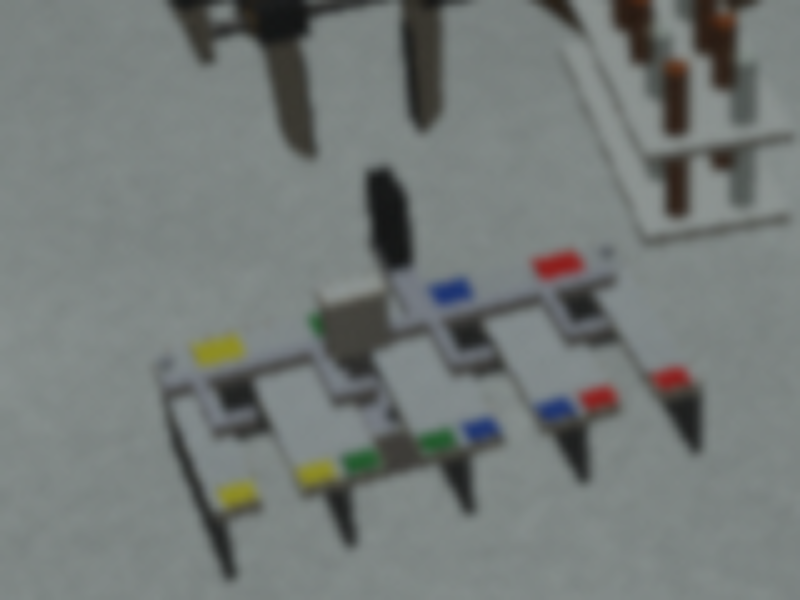

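```bash
python3 -m handwheel '{"linear":[[-13,6,0],[-13,6,0],[-13,6,25],[-13,6,50],[-13,6,60],[-13,6,60],[-13,6,60],[-13,6,60],[-13,6,60],[-13,6,60],[-13,6,60],[-13,6,60]],"turn":[1,1,1,1,1,1,1,1,1,1,1,1],"hand":[0.4,0.4,0.4,0.4,0.4,0.4,1,1,1,1,1,1]}' 20; python3 plan.py
```

```text
t: 3.2
eef_pos: [0.587, 0.2603, 0.0769]
tcp_rot: [[-0.016, 1.0, -0.0], [1.0, 0.016, -0.0], [-0.0, -0.0, -1.0]]
wrist_force: [-1.2, -0.7, 0.5]
grip_width: 0.0158
gripper_force: 20.0
t 3.2 at [587.  260.3  76.9] ang 0.9 w 15.8 F [-1.2 -0.7  0.5] q7 -0.19
```

```bash
python3 -m handwheel '{"linear":[[0,-5,0],[0,-10,0],[0,-15,0],[0,-20,0],[0,-24,0],[0,-26,0],[0,-28,0],[0,-28,0],[0,-28,0]],"turn":[0,0,0,0,0,0,0,0,0],"hand":[1,1,1,1,1,1,1,1,1]}' 20; python3 plan.py
```

```text
t: 4.1
eef_pos: [0.5614, 0.2596, 0.0769]
tcp_rot: [[-0.015, 1.0, 0.005], [1.0, 0.015, 0.0], [0.0, 0.005, -1.0]]
wrist_force: [6.4, -1.1, -2.0]
grip_width: 0.0161
gripper_force: 20.0
t 4.1 at [561.4 259.6  76.9] ang 0.8 w 16.1 F [ 6.4 -1.1 -2. ] q7 -0.2
```

```bash
python3 -m handwheel '{"linear":[[0,-26,0],[0,-26,0],[0,-26,-20],[0,-26,-60],[0,-26,-80],[0,-26,-80]],"turn":[0,0,0,0,0,0],"hand":[0.4,0.4,0.4,0.4,0.4,0.4]}'; python3 plan.py 544.4 182.1 155 -88.7 544.4 182.1 75 -88.7
```

```text
t: 4.7
eef_pos: [0.534, 0.26, 0.1591]
tcp_rot: [[-0.015, 1.0, 0.003], [1.0, 0.015, 0.003], [0.003, 0.003, -1.0]]
wrist_force: [0.0, 0.2, -0.4]
grip_width: 0.0558
gripper_force: 0.0
t 4.7 at [534.  260.  159.1] ang 0.8 w 55.8 F [ 0.   0.2 -0.4] q7 -0.24
[-78.    9.2   4. ] turn 89.5
[-78.2   9.   84. ] turn 89.5
```

```bash
python3 -m handwheel '{"linear":[[-78,9,0],[-78,9,0],[-78,9,0],[-78,9,0],[-78,9,0],[-78,9,0],[-78,9,0],[-78,9,0],[-78,9,0],[-78,9,0],[-78,9,0],[-78,9,0]],"turn":[89.5,89.5,89.5,89.5,89.5,89.5,89.5,89.5,89.5,89.5,89.5,89.5],"hand":[0.4,0.4,0.4,0.4,0.4,0.4,0.4,0.4,0.4,0.4,0.4,0.4]}'; python3 plan.py 544.4 182.1 75 -88.7
python3 - <<'E'
from meas import *
f=snap("side","pics/side2.png",(200,70,360,190),5)
print(fit([f],"black",.561,.2626,0.,.082,.048))
E
```

```text
t: 5.9
eef_pos: [0.5414, 0.1818, 0.1547]
tcp_rot: [[1.0, 0.024, -0.005], [0.024, -1.0, -0.001], [-0.005, 0.001, -1.0]]
wrist_force: [-0.6, 0.5, 0.1]
grip_width: 0.0559
gripper_force: 0.0
t 5.9 at [541.4 181.8 154.7] ang -88.6 w 55.9 F [-0.6  0.5  0.1] q7 -1.35
[ 3.4 -0.3 79.7] turn 0.1
(np.float64(567.1018368316827), np.float64(281.85003227338825), np.float64(-19.830630065080015), np.float64(0.5441588097763912))
```

View pics/side2.png

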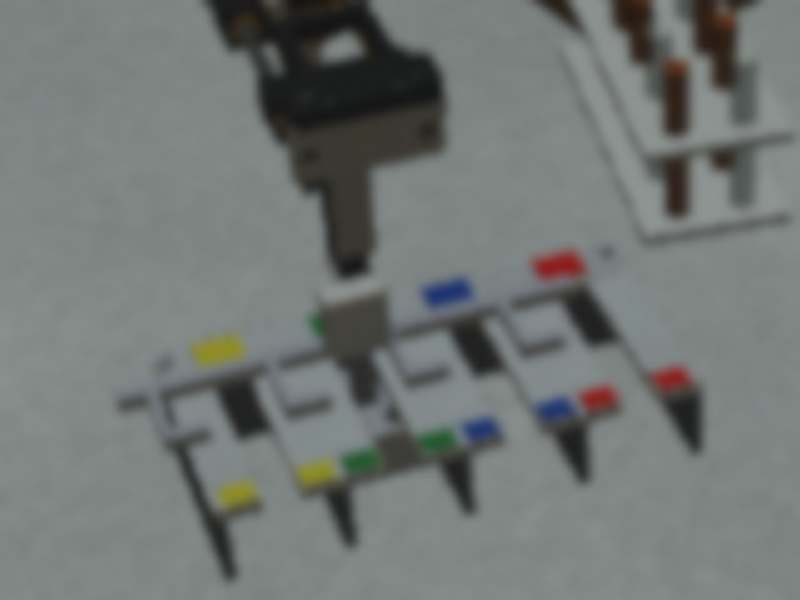

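```bash
python3 -m handwheel '{"linear":[[1,0,0],[1,0,30],[1,0,60],[1,0,79],[1,0,79],[1,0,79],[1,0,79],[1,0,79],[1,0,79],[1,0,79],[1,0,79]],"turn":[0,0,0,0,0,0,0,0,0,0,0],"hand":[0.4,0.4,0.4,0.4,0.4,0.4,1,1,1,1,1]}' 20; python3 plan.py
```

```text
t: 7.05
eef_pos: [0.5444, 0.1816, 0.0779]
tcp_rot: [[1.0, 0.024, 0.0], [0.024, -1.0, 0.0], [0.0, -0.0, -1.0]]
wrist_force: [-0.6, -0.7, 1.3]
grip_width: 0.0203
gripper_force: 0.0
t 7.05 at [544.4 181.6  77.9] ang -88.6 w 20.3 F [-0.6 -0.7  1.3] q7 -1.27
```

```bash
python3 -m handwheel '{"linear":[[0,0,0],[0,0,0],[0,0,0],[0,0,0]],"turn":[0,0,0,0],"hand":[1,1,1,1]}' 20; python3 -m handwheel '{"linear":[[0,5,0],[0,15,0],[0,25,0],[0,35,0],[0,45,0],[0,57,0],[0,69,0],[0,81,0],[0,93,0],[0,105,0],[0,117,0],[0,117,0]],"turn":[0,0,0,0,0,0,0,0,0,0,0,0],"hand":[1,1,1,1,1,1,1,1,1,1,1,1]}' 20;  python3 plan.py 610 -123.5 130 -90; python3 -c "
from h import *
f=snap('top','pics/top2.png')"
```

```text
t: 7.45
eef_pos: [0.5444, 0.1813, 0.0777]
tcp_rot: [[1.0, 0.024, -0.0], [0.024, -1.0, -0.0], [-0.0, 0.0, -1.0]]
wrist_force: [0.5, -1.9, 1.0]
grip_width: 0.0159
gripper_force: 20.0
t: 8.65
eef_pos: [0.5469, 0.0602, 0.0776]
tcp_rot: [[1.0, 0.02, 0.0], [0.02, -1.0, -0.004], [-0.0, 0.004, -1.0]]
wrist_force: [-0.8, -4.0, 8.1]
grip_width: 0.0163
gripper_force: 20.0
t 8.65 at [546.9  60.2  77.6] ang -88.8 w 16.3 F [-0.8 -4.   8.1] q7 -1.06
[ 59.3 185.2 -51.6] turn 1.2
```

```bash
python3 -m handwheel '{"linear":[[0,0,-20],[0,0,-50],[15,50,-50],[30,95,-50],[45,140,-50],[59,185,-50],[59,185,-50],[59,185,-50],[59,185,-50],[59,185,-50]],"turn":[0,0,0,0,0,0,0,0,0,0],"hand":[1,1,1,1,1,1,1,1,1,1]}' 20; python3 plan.py 610 -123.5 83 -90; python3 -c "
from h import *
f=snap('top','pics/top3.png',(300,165,420,265),5)"
```

```text
t: 9.7
eef_pos: [0.6102, -0.1166, 0.1267]
tcp_rot: [[1.0, 0.027, -0.002], [0.027, -1.0, 0.001], [-0.002, -0.001, -1.0]]
wrist_force: [-0.7, 0.4, -2.9]
grip_width: 0.0161
gripper_force: 20.0
t 9.7 at [ 610.2 -116.6  126.7] ang -88.4 w 16.1 F [-0.7  0.4 -2.9] q7 -0.88
[-0.3  7.  43.7] turn 1.6
```

View pics/top3.png

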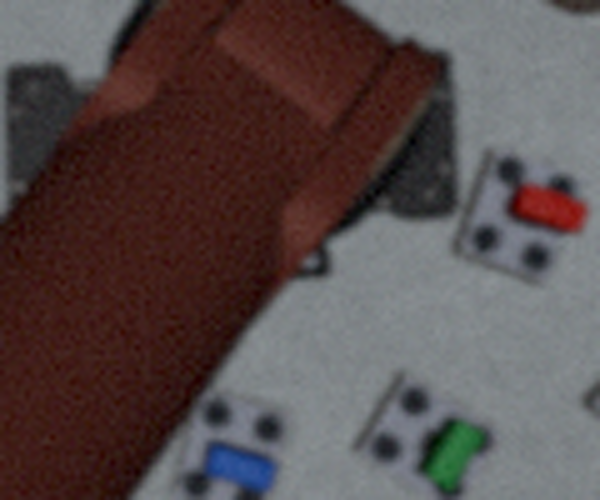

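```bash
python3 -m handwheel '{"linear":[[0,6,0],[0,6,15],[0,6,30],[0,6,38],[0,6,42],[0,6,42],[0,6,42],[0,6,42]],"turn":[0,0,0,0,0,0,0,0],"hand":[1,1,1,1,1,1,1,1]}' 20; python3 plan.py 610.5 -123.5 82 -90
```

```text
t: 10.55
eef_pos: [0.6112, -0.1253, 0.0862]
tcp_rot: [[1.0, 0.024, 0.001], [0.024, -1.0, -0.0], [0.001, 0.001, -1.0]]
wrist_force: [-0.4, -0.5, -2.8]
grip_width: 0.0158
gripper_force: 20.0
t 10.55 at [ 611.2 -125.3   86.2] ang -88.6 w 15.8 F [-0.4 -0.5 -2.8] q7 -0.84
[-0.7 -1.8  4.2] turn 1.4
```

```bash
python3 -m handwheel '{"linear":[[0,-1,2],[0,-2,4],[0,-2,5],[0,-2,5],[0,-2,5]],"turn":[0,0,0,0,0],"hand":[1,1,1,1,1]}' 20; python3 -m handwheel '{"linear":[[0,0,0],[0,0,0],[0,0,0],[0,0,0],[0,0,-30],[0,0,-70],[0,30,-100],[0,30,-100]],"turn":[0,0,0,0,0,0,0,0],"hand":[0.5,0.5,0.5,0.5,0.5,0.5,0.5,0.5]}' 20;python3 plan.py 463 -127 160 -15
python3 - <<'E'
from meas import *
s=snap("side","pics/side3.png",(220,180,420,370),4)
for c,x,y in(("red",.587,-.282),("blue",.463,-.1275),("yellow",.4936,-.3547)): print(c,np.round(fit([s],c,x,y),2))
E
```

```text
t: 11.05
eef_pos: [0.6112, -0.1229, 0.0816]
tcp_rot: [[1.0, 0.024, 0.001], [0.024, -1.0, 0.0], [0.001, -0.0, -1.0]]
wrist_force: [-1.6, 2.0, 5.2]
grip_width: 0.0156
gripper_force: 20.0
t: 11.85
eef_pos: [0.6129, -0.1601, 0.1862]
tcp_rot: [[1.0, 0.018, 0.009], [0.018, -1.0, -0.008], [0.009, 0.009, -1.0]]
wrist_force: [0.2, -1.7, 0.5]
grip_width: 0.047
gripper_force: 0.0
t 11.85 at [ 612.9 -160.1  186.2] ang -89.0 w 47.0 F [ 0.2 -1.7  0.5] q7 -0.87
[-149.6  -36.    24.5] turn -74.0
red [ 5.8764e+02 -2.8310e+02 -2.3710e+01  1.5000e-01]
blue [ 4.6370e+02 -1.2812e+02 -1.0040e+01  2.8000e-01]
yellow [ 4.9335e+02 -3.5511e+02 -3.0840e+01  1.3000e-01]
```

View pics/side3.png

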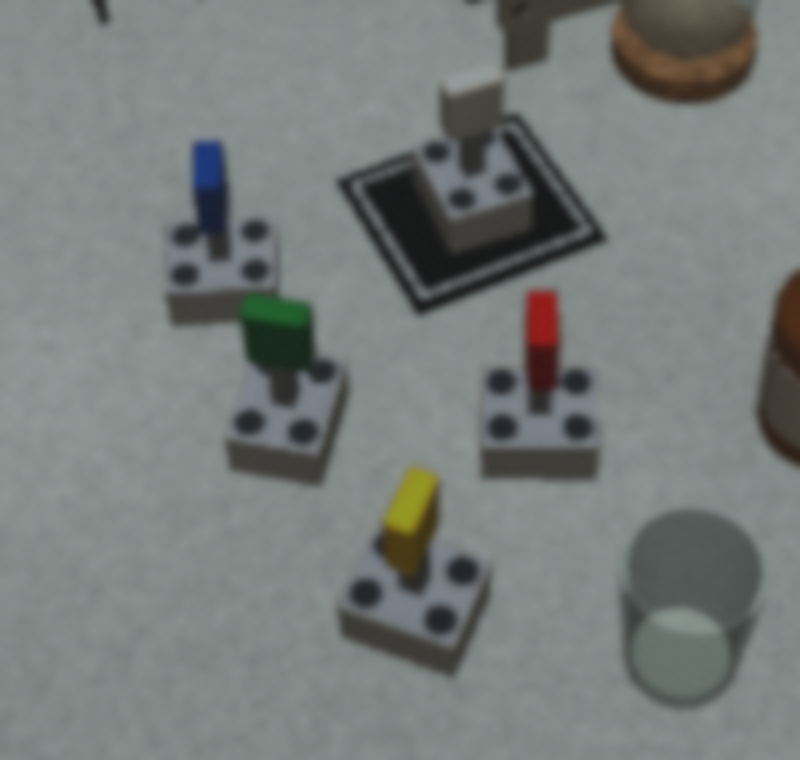

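```bash
python3 -m handwheel '{"linear":[[-150,-36,0],[-150,-36,0],[-150,-36,0],[-150,-36,0],[-150,-36,0],[-150,-36,0],[-150,-36,0],[-150,-36,0],[-150,-36,0],[-150,-36,0],[-150,-36,0],[-150,-36,0]],"turn":[-74,-74,-74,-74,-74,-74,-74,-74,-74,-74,-74,-74],"hand":[0.4,0.4,0.4,0.4,0.4,0.4,0.4,0.4,0.4,0.4,0.4,0.4]}'; python3 -m handwheel '{"linear":[[0,0,0],[0,0,0]],"turn":[0,0],"hand":[0.4,0.4]}'; python3 plan.py 463 -127.3 76 -14
```

```text
t: 13.1
eef_pos: [0.4604, -0.1202, 0.1801]
tcp_rot: [[0.253, 0.967, -0.001], [0.967, -0.253, 0.0], [-0.0, -0.001, -1.0]]
wrist_force: [-0.2, -0.6, 0.6]
grip_width: 0.0559
gripper_force: 0.0
t: 13.3
eef_pos: [0.4607, -0.1204, 0.1805]
tcp_rot: [[0.253, 0.968, -0.0], [0.968, -0.253, -0.0], [-0.0, -0.0, -1.0]]
wrist_force: [0.5, -0.2, -0.9]
grip_width: 0.0556
gripper_force: 0.0
t 13.3 at [ 460.7 -120.4  180.5] ang -14.6 w 55.6 F [ 0.5 -0.2 -0.9] q7 0.21
[ -6.    4.  104.5] turn -0.6
```

```bash
python3 -m handwheel '{"linear":[[-6,4,30],[-6,4,65],[-6,4,90],[-6,4,103],[-6,4,103],[-6,4,103],[-6,4,103],[-6,4,103],[-6,4,103],[-6,4,103],[-6,4,103],[-6,4,103]],"turn":[0,0,0,0,0,0,0,0,0,0,0,0],"hand":[0.4,0.4,0.4,0.4,0.4,1,1,1,1,1,1,1]}' 20; python3 -m handwheel '{"linear":[[0,0,0],[0,0,0],[0,0,-30],[0,0,-50],[0,0,-50],[0,0,-50]],"turn":[0,0,0,0,0,0],"hand":[1,1,1,1,1,1]}' 20; python3 plan.py 611.1 63.5 128 -88.7
```

```text
t: 14.5
eef_pos: [0.4631, -0.1275, 0.0779]
tcp_rot: [[0.252, 0.968, 0.0], [0.968, -0.252, -0.0], [0.0, 0.0, -1.0]]
wrist_force: [-1.2, -0.7, 2.9]
grip_width: 0.0154
gripper_force: 19.9
t: 15.1
eef_pos: [0.4624, -0.1269, 0.1269]
tcp_rot: [[0.252, 0.968, -0.001], [0.968, -0.252, 0.0], [0.0, -0.001, -1.0]]
wrist_force: [-0.4, 0.1, -4.1]
grip_width: 0.016
gripper_force: 19.9
t 15.1 at [ 462.4 -126.9  126.9] ang -14.6 w 16.0 F [-0.4  0.1 -4.1] q7 0.28
[221.7  95.9  -1.2] turn 74.1
```

```bash
python3 -m handwheel '{"linear":[[222,96,0],[222,96,0],[222,96,0],[222,96,0],[222,96,0],[222,96,0],[222,96,0],[222,96,0],[222,96,0],[222,96,0],[222,96,0],[222,96,0]],"turn":[74,74,74,74,74,74,74,74,74,74,74,74],"hand":[1,1,1,1,1,1,1,1,1,1,1,1]}'; python3 -m handwheel '{"linear":[[0,0,0],[0,0,0]],"turn":[0,0],"hand":[1,1]}'; python3 plan.py 611.1 63.5 77.9 -88.7; python3 -c "
from h import *
s=snap('side','pics/side4.png',(200,80,400,230),4)"
```

```text
t: 16.3
eef_pos: [0.6114, 0.0632, 0.1267]
tcp_rot: [[1.0, 0.025, -0.002], [0.025, -1.0, 0.0], [-0.002, -0.0, -1.0]]
wrist_force: [0.5, -0.3, -2.6]
grip_width: 0.0158
gripper_force: 20.0
t: 16.5
eef_pos: [0.6119, 0.0631, 0.1277]
tcp_rot: [[1.0, 0.025, -0.0], [0.025, -1.0, 0.0], [0.0, -0.0, -1.0]]
wrist_force: [-0.1, -0.2, -1.9]
grip_width: 0.0158
gripper_force: 20.0
t 16.5 at [611.9  63.1 127.7] ang -88.6 w 15.8 F [-0.1 -0.2 -1.9] q7 -1.12
[-0.8 -0.4 49.8] turn 0.1
```

View pics/side4.png

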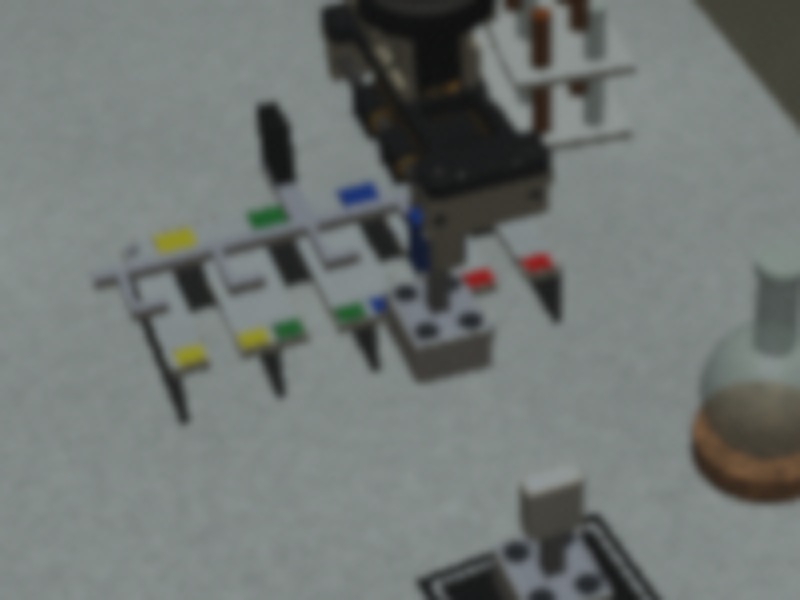

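Run:
```python
from h import *
s=load("side")
c=np.array([.6119,.0631])
ex=np.array([-.025,1]);ey=np.array([-1,-.025])
for dx,dy in((-30,-25),(-30,25),(30,25),(30,-25),(0,0)):
    p=c+ex*dx/1e3+ey*dy/1e3
    q=w2px(s,[[*p,.082],[*p,.05]]); print(dx,dy,((q-[200,80]+.5)*4-.5).round(0).tolist())
```

```text
-30 -25 [[497.0, 323.0], [498.0, 362.0]]
-30 25 [[419.0, 344.0], [421.0, 383.0]]
30 25 [[386.0, 284.0], [389.0, 323.0]]
30 -25 [[462.0, 264.0], [463.0, 303.0]]
0 0 [[441.0, 303.0], [443.0, 342.0]]
```

```bash
python3 -m handwheel '{"linear":[[0,0,20],[0,0,40],[0,0,49],[0,0,49],[0,0,49]],"turn":[0,0,0,0,0],"hand":[1,1,1,1,1]}'; python3 -m handwheel '{"linear":[[0,-10,0],[0,-20,0],[0,-30,0],[0,-40,0],[0,-50,0],[0,-60,0],[0,-60,0]],"turn":[0,0,0,0,0,0,0],"hand":[1,1,1,1,1,1,1]}'; python3 plan.py 608.4 183.5 78 -88.7
```

```text
t: 17.05
eef_pos: [0.6123, 0.063, 0.079]
tcp_rot: [[1.0, 0.024, 0.001], [0.024, -1.0, -0.0], [0.001, 0.0, -1.0]]
wrist_force: [0.1, -1.1, -3.1]
grip_width: 0.0157
gripper_force: 20.0
t: 17.75
eef_pos: [0.6102, 0.1263, 0.0783]
tcp_rot: [[1.0, 0.028, -0.001], [0.028, -1.0, 0.002], [-0.0, -0.002, -1.0]]
wrist_force: [-0.8, 1.2, -2.8]
grip_width: 0.016
gripper_force: 20.0
t 17.75 at [610.2 126.3  78.3] ang -88.4 w 16.0 F [-0.8  1.2 -2.8] q7 -1.18
[ -0.3 -57.2   0.4] turn 0.3
```

```bash
python3 -m handwheel '{"linear":[[0,-10,0],[0,-20,0.5],[0,-30,0.5],[0,-40,0.5],[0,-48,0.5],[0,-54,0.5],[0,-57,0.5],[0,-60,0.5],[0,-62,0.5],[0,-62,0.5],[0,-62,0.5]],"turn":[0,0,0,0,0,0,0,0,0,0,0],"hand":[1,1,1,1,1,1,1,1,1,1,1]}'; python3 plan.py 608.4 183.5 78 -88.7
```

```text
t: 18.85
eef_pos: [0.609, 0.1838, 0.0782]
tcp_rot: [[1.0, 0.023, 0.0], [0.023, -1.0, -0.002], [-0.0, 0.002, -1.0]]
wrist_force: [0.3, -2.3, -2.8]
grip_width: 0.0154
gripper_force: 20.0
t 18.85 at [609.  183.8  78.2] ang -88.7 w 15.4 F [ 0.3 -2.3 -2.8] q7 -1.28
[-0.6  0.3  0.2] turn 0.0
```

```bash
python3 -m handwheel '{"linear":[[0,-1,0],[0,-2,0],[0,-3,0],[0,-3,0]],"turn":[0,0,0,0],"hand":[1,1,1,1]}';python3 -m handwheel '{"linear":[[0,-1,0],[0,-2,0],[0,-3,0],[0,-3,0]],"turn":[0,0,0,0],"hand":[1,1,1,1]}'
```

```text
t: 19.25
eef_pos: [0.609, 0.1841, 0.0784]
tcp_rot: [[1.0, 0.022, 0.0], [0.022, -1.0, -0.006], [0.0, 0.006, -1.0]]
wrist_force: [-0.5, -5.6, -2.7]
grip_width: 0.016
gripper_force: 20.0
t: 19.65
eef_pos: [0.609, 0.1844, 0.0785]
tcp_rot: [[1.0, 0.021, 0.0], [0.021, -1.0, -0.01], [0.0, 0.01, -1.0]]
wrist_force: [-0.8, -10.4, -2.1]
grip_width: 0.0161
gripper_force: 20.0
```

```bash
python3 -m handwheel '{"linear":[[0,3,0],[0,6,1],[0,6,1],[0,6,1],[0,6,1],[0,6,1],[0,6,1],[0,6,1],[0,6,-40],[0,6,-80],[0,6,-80]],"turn":[0,0,0,0,0,0,0,0,0,0,0],"hand":[1,1,1,0.4,0.4,0.4,0.4,0.4,0.4,0.4,0.4]}';python3 plan.py 466 -231 158 -120
python3 - <<'E'
from meas import *
t=snap("top","pics/top5.png");s=snap("side","pics/side5.png",(200,80,400,230),4)
for c,x,y,a in(("red",.587,-.282,-.35),("blue",.609,.1835,1.59),("green",.466,-.231,1.03),("yellow",.4936,-.3547,-.6)):
  for f in(t,s): print(c,np.round(fit([f],c,x,y,a),2))
E
```

```text
t: 20.75
eef_pos: [0.613, 0.1848, 0.1642]
tcp_rot: [[1.0, 0.024, 0.012], [0.024, -1.0, 0.002], [0.012, -0.002, -1.0]]
wrist_force: [0.5, -0.1, 1.3]
grip_width: 0.0559
gripper_force: 0.0
t 20.75 at [613.  184.8 164.2] ang -88.6 w 55.9 F [ 0.5 -0.1  1.3] q7 -1.35
[-157.1  412.1    3.7] turn 31.4
red [ 5.8769e+02 -2.8136e+02 -1.3580e+01  1.4000e-01]
red [ 5.8764e+02 -2.8298e+02 -2.3650e+01  1.5000e-01]
blue [6.4959e+02 9.3430e+01 5.2900e+01 5.4000e-01]
blue [6.0427e+02 1.8286e+02 7.6280e+01 2.4000e-01]
green [ 460.6  -148.4    15.38    0.85]
green [ 399.33 -193.67  -43.06    0.85]
yellow [ 4.9323e+02 -3.5500e+02 -3.2050e+01  2.0000e-01]
yellow [ 4.9352e+02 -3.5481e+02 -3.2130e+01  1.6000e-01]
```

View pics/side5.png

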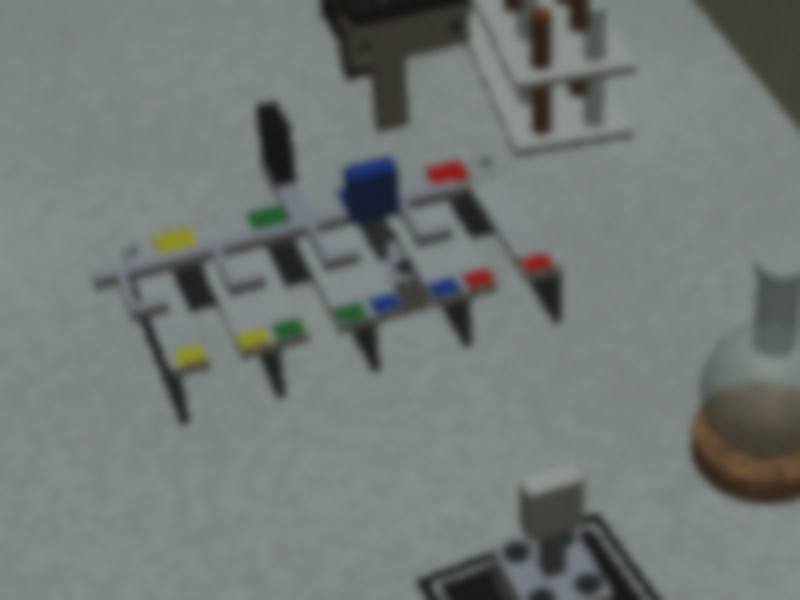

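Run:
```python
from meas import *
t=load("top"); s=load("side")
for n,f in(("top",t),("side",s)):
    nn,l,st,ce=cv2.connectedComponentsWithStats(softmask(f,"green"))
    for i in range(1,nn):
        if st[i,4]>=12: print(n,st[i,4],ce[i].round(1),px2w(f,ce[i],.088)[0].round(3))
a=cv2.cvtColor(t["img"],cv2.COLOR_RGB2BGR)[175:285,325:485]
cv2.imwrite("pics/tblk5.png",cv2.convertScaleAbs(cv2.resize(a,None,fx=5,fy=5,interpolation=cv2.INTER_CUBIC),alpha=1.5))
```

```text
top 22 [251.5 216.7] [0.565 0.109 0.088]
top 53 [207.3 226.6] [0.542 0.218 0.088]
top 22 [251.6 232.5] [0.526 0.109 0.088]
top 90 [385.2 274.2] [ 0.421 -0.219  0.088]
side 21 [266.4 133.8] [0.534 0.177 0.088]
side 12 [271.6 161.9] [0.517 0.067 0.088]
side 106 [264.3 259.6] [ 0.425 -0.209  0.088]
```

View pics/tblk5.png

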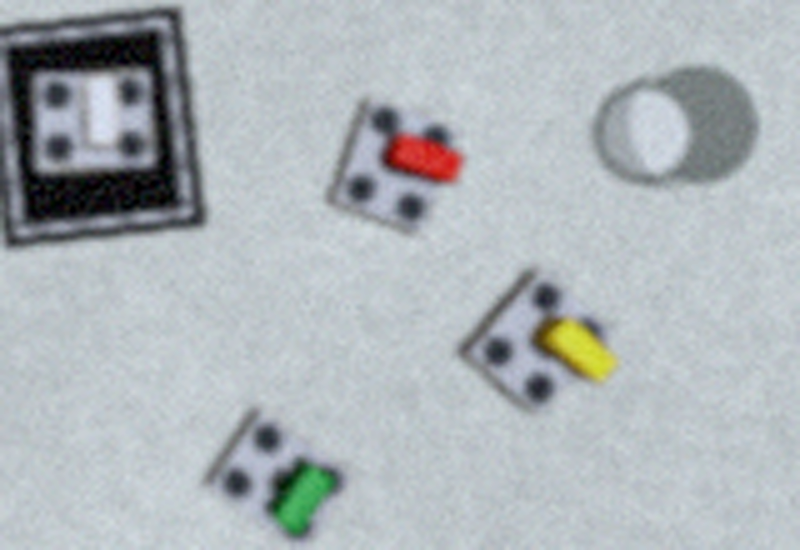

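```bash
python3 - <<'E'
from meas import *
t=load("top"); s=load("side")
HUE["green"]=(45,85)
for fs in([t],[s],[t,s]): print(np.round(fit(fs,"green",.422,-.215,1.03),2))
E
python3 -m handwheel '{"linear":[[-190,412,0],[-190,412,0],[-190,412,0],[-190,412,0],[-190,412,0],[-190,412,0],[-190,412,0],[-190,412,0],[-190,412,0],[-190,412,0],[-190,412,0],[-190,412,0]],"turn":[30,30,30,30,30,30,30,30,30,30,30,30],"hand":[0.4,0.4,0.4,0.4,0.4,0.4,0.4,0.4,0.4,0.4,0.4,0.4]}'; python3 -m handwheel '{"linear":[[0,0,0],[0,0,0]],"turn":[0,0],"hand":[0.4,0.4]}'; python3 plan.py 421 -217 76 -120
```

```text
[ 4.2124e+02 -2.1869e+02  6.2190e+01  3.0000e-01]
[ 425.35 -212.54   83.41    1.8 ]
[ 422.23 -217.96   81.45    1.2 ]
t: 22.05
eef_pos: [0.4294, -0.2293, 0.1571]
tcp_rot: [[0.879, -0.477, -0.002], [-0.477, -0.879, 0.002], [-0.003, -0.001, -1.0]]
wrist_force: [0.6, 0.3, -0.9]
grip_width: 0.0557
gripper_force: 0.0
t: 22.25
eef_pos: [0.4298, -0.2295, 0.1577]
tcp_rot: [[0.88, -0.476, -0.001], [-0.476, -0.88, 0.001], [-0.001, -0.0, -1.0]]
wrist_force: [0.5, -0.5, -0.2]
grip_width: 0.0556
gripper_force: 0.0
t 22.25 at [ 429.8 -229.5  157.7] ang -118.4 w 55.6 F [ 0.5 -0.5 -0.2] q7 -0.95
[-13.6  -6.8  81.7] turn 1.6
```

```bash
python3 -m handwheel '{"linear":[[-13,-6,0],[-13,-6,30],[-13,-6,65],[-13,-6,80],[-13,-6,80],[-13,-6,80],[-13,-6,80],[-13,-6,80],[-13,-6,80],[-13,-6,80],[-13,-6,80],[-13,-6,80]],"turn":[2,2,2,2,2,2,2,2,2,2,2,2],"hand":[0.4,0.4,0.4,0.4,0.4,0.4,1,1,1,1,1,1]}' 20; python3 -m handwheel '{"linear":[[0,0,0],[0,0,0],[0,0,-30],[0,0,-50],[0,0,-50],[0,0,-50]],"turn":[0,0,0,0,0,0],"hand":[1,1,1,1,1,1]}' 20; python3 plan.py 547.1 62.1 128 -88.7
```

```text
t: 23.45
eef_pos: [0.4207, -0.2193, 0.0782]
tcp_rot: [[0.861, -0.509, 0.0], [-0.509, -0.861, 0.001], [-0.0, -0.001, -1.0]]
wrist_force: [0.5, 1.7, 1.1]
grip_width: 0.016
gripper_force: 20.0
t: 24.05
eef_pos: [0.42, -0.2195, 0.1275]
tcp_rot: [[0.861, -0.509, -0.001], [-0.509, -0.861, 0.0], [-0.001, 0.0, -1.0]]
wrist_force: [0.4, 0.3, -2.7]
grip_width: 0.0159
gripper_force: 20.0
t 24.05 at [ 420.  -219.5  127.5] ang -120.6 w 15.9 F [ 0.4  0.3 -2.7] q7 -0.93
[ -33.9 -307.1   -0.6] turn -31.9
```

```bash
python3 -m handwheel '{"linear":[[-34,-307,0],[-34,-307,0],[-34,-307,0],[-34,-307,0],[-34,-307,0],[-34,-307,0],[-34,-307,0],[-34,-307,0],[-34,-307,0],[-34,-307,0],[-34,-307,0]],"turn":[-32,-32,-32,-32,-32,-32,-32,-32,-32,-32,-32],"hand":[1,1,1,1,1,1,1,1,1,1,1]}'; python3 -m handwheel '{"linear":[[0,0,0],[0,0,0]],"turn":[0,0],"hand":[1,1]}'; python3 plan.py 547.1 62.1 78 -88.7
python3 - <<'E'
from h import *
s=snap('side','pics/side6.png',(200,80,400,230),4)
from rig import env
c=np.array(env.state()["eef_pos"][:2])
ex=np.array([-.0225,1]);ey=np.array([-1,-.0225])
for dx,dy in((-30,-25),(-30,25),(30,25),(0,0)):
    p=c+ex*dx/1e3+ey*dy/1e3
    print(dx,dy,((w2px(s,[*p,.082])-[200,80]+.5)*4-.5).round(0).tolist())
E
```

```text
t: 25.15
eef_pos: [0.5469, 0.0596, 0.1281]
tcp_rot: [[1.0, 0.02, -0.001], [0.02, -1.0, -0.001], [-0.001, 0.001, -1.0]]
wrist_force: [-0.0, -0.1, -2.3]
grip_width: 0.016
gripper_force: 20.0
t: 25.35
eef_pos: [0.5474, 0.061, 0.1283]
tcp_rot: [[1.0, 0.023, 0.0], [0.023, -1.0, 0.0], [0.0, -0.0, -1.0]]
wrist_force: [-0.2, 0.6, -2.8]
grip_width: 0.0161
gripper_force: 20.0
t 25.35 at [547.4  61.  128.3] ang -88.7 w 16.1 F [-0.2  0.6 -2.8] q7 -1.1
[-0.3 -1.1 50.3] turn 0.0
-30 -25 [[396.0, 351.0]]
-30 25 [[315.0, 372.0]]
30 25 [[286.0, 311.0]]
0 0 [[340.0, 330.0]]
```

View pics/side6.png

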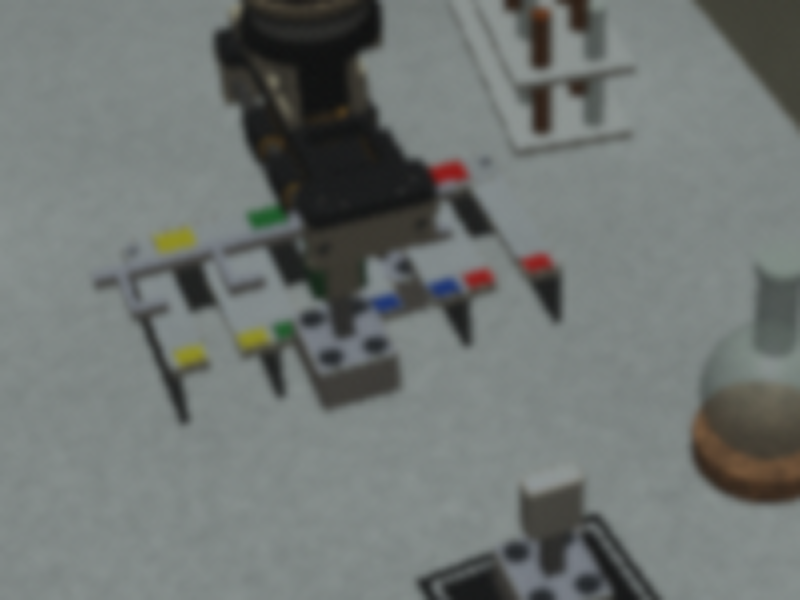

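```bash
python3 -m handwheel '{"linear":[[-2,0,20],[-2,0,40],[-2,0,49],[-2,0,50],[-2,0,50]],"turn":[0,0,0,0,0],"hand":[1,1,1,1,1]}'; python3 -m handwheel '{"linear":[[0,-10,0],[0,-20,0],[0,-30,0],[0,-40,0],[0,-50,0],[0,-60,0],[0,-60,0]],"turn":[0,0,0,0,0,0,0],"hand":[1,1,1,1,1,1,1]}'; python3 plan.py 543.3 182.1 78 -88.7
```

```text
t: 25.9
eef_pos: [0.5459, 0.0614, 0.0784]
tcp_rot: [[1.0, 0.024, 0.001], [0.024, -1.0, -0.0], [0.001, 0.0, -1.0]]
wrist_force: [-0.2, 0.3, -3.3]
grip_width: 0.0155
gripper_force: 20.0
t: 26.6
eef_pos: [0.5438, 0.1244, 0.0778]
tcp_rot: [[1.0, 0.028, -0.001], [0.028, -1.0, 0.001], [-0.001, -0.001, -1.0]]
wrist_force: [0.2, 1.1, -2.5]
grip_width: 0.0158
gripper_force: 20.0
t 26.6 at [543.8 124.4  77.8] ang -88.4 w 15.8 F [ 0.2  1.1 -2.5] q7 -1.14
[  1.1 -57.7  -0.1] turn 0.3
```

```bash
python3 -m handwheel '{"linear":[[1,-10,0],[1,-20,0],[1,-30,0],[1,-40,0],[1,-48,0],[1,-54,0],[1,-58,0],[1,-61,0],[1,-63,0],[1,-65,0],[1,-65,0]],"turn":[0,0,0,0,0,0,0,0,0,0,0],"hand":[1,1,1,1,1,1,1,1,1,1,1]}'; python3 -m handwheel '{"linear":[[0,-1,0],[0,-2,0],[0,-3,0],[0,-4,0],[0,-4,0]],"turn":[0,0,0,0,0],"hand":[1,1,1,1,1]}'
```

```text
t: 27.7
eef_pos: [0.5436, 0.1825, 0.0783]
tcp_rot: [[1.0, 0.022, 0.0], [0.022, -1.0, -0.006], [0.0, 0.006, -1.0]]
wrist_force: [-0.9, -5.3, -2.2]
grip_width: 0.0161
gripper_force: 20.0
t: 28.2
eef_pos: [0.5436, 0.1829, 0.0785]
tcp_rot: [[1.0, 0.02, 0.0], [0.02, -1.0, -0.011], [0.0, 0.011, -1.0]]
wrist_force: [-0.8, -9.2, -1.1]
grip_width: 0.0156
gripper_force: 20.0
```

```bash
python3 -m handwheel '{"linear":[[0,3,0],[0,6,1],[0,6,1],[0,6,1],[0,6,1],[0,6,1],[0,6,1],[0,6,1],[0,6,-40],[0,6,-85],[0,6,-85],[0,6,-85]],"turn":[0,0,0,0,0,0,0,0,0,0,0,0],"hand":[1,1,1,0.4,0.4,0.4,0.4,0.4,0.4,0.4,0.4,0.4]}';python3 plan.py 587.5 -282 165 -19
python3 - <<'E'
from meas import *
t=snap("top","pics/top7.png");s=snap("side","pics/side7.png")
for c,x,y,a in(("red",.587,-.282,-.35),("yellow",.4936,-.3547,-.6)):
  for f in(t,s): print(c,np.round(fit([f],c,x,y,a),2))
E
```

```text
t: 29.4
eef_pos: [0.544, 0.1851, 0.1641]
tcp_rot: [[1.0, 0.025, 0.002], [0.025, -1.0, 0.002], [0.002, -0.001, -1.0]]
wrist_force: [-0.4, -0.8, -0.1]
grip_width: 0.0559
gripper_force: 0.0
t 29.4 at [544.  185.1 164.1] ang -88.6 w 55.9 F [-0.4 -0.8 -0.1] q7 -1.35
[ 32.  468.   -1.5] turn -69.6
red [ 5.8788e+02 -2.8078e+02 -1.3920e+01  1.6000e-01]
red [ 5.8777e+02 -2.8258e+02 -2.3950e+01  1.4000e-01]
yellow [ 4.9289e+02 -3.5515e+02 -3.2980e+01  1.8000e-01]
yellow [ 4.9356e+02 -3.5469e+02 -3.0490e+01  1.5000e-01]
```

```bash
python3 -m handwheel '{"linear":[[32,468,0],[32,468,0],[32,468,0],[32,468,0],[32,468,0],[32,468,0],[32,468,0],[32,468,0],[32,468,0],[32,468,0],[32,468,0],[32,468,0]],"turn":[-70,-70,-70,-70,-70,-70,-70,-70,-70,-70,-70,-70],"hand":[0.4,0.4,0.4,0.4,0.4,0.4,0.4,0.4,0.4,0.4,0.4,0.4]}'; python3 -m handwheel '{"linear":[[0,0,0],[0,0,0],[0,0,0]],"turn":[0,0,0],"hand":[0.4,0.4,0.4]}'; python3 plan.py 587.7 -282 77 -19
```

```text
t: 30.7
eef_pos: [0.5864, -0.2809, 0.1614]
tcp_rot: [[0.319, 0.948, -0.003], [0.948, -0.319, 0.003], [0.002, -0.003, -1.0]]
wrist_force: [0.1, 0.4, -0.3]
grip_width: 0.0555
gripper_force: 0.0
t: 31.0
eef_pos: [0.5874, -0.2805, 0.1632]
tcp_rot: [[0.317, 0.949, 0.0], [0.949, -0.317, 0.001], [0.001, -0.0, -1.0]]
wrist_force: [0.1, -0.2, 1.0]
grip_width: 0.0557
gripper_force: 0.0
t 31.0 at [ 587.4 -280.5  163.2] ang -18.5 w 55.7 F [ 0.1 -0.2  1. ] q7 0.35
[-1.4  0.8 86.2] turn 0.5
```

```bash
python3 -m handwheel '{"linear":[[-1,1,30],[-1,1,60],[-1,1,85],[-1,1,85],[-1,1,85],[-1,1,85],[-1,1,85],[-1,1,85],[-1,1,85],[-1,1,85],[-1,1,85],[-1,1,85]],"turn":[0,0,0,0,0,0,0,0,0,0,0,0],"hand":[0.4,0.4,0.4,0.4,0.4,1,1,1,1,1,1,1]}' 20; python3 -m handwheel '{"linear":[[0,0,0],[0,0,0],[0,0,-30],[0,0,-80],[0,0,-130],[0,0,-130],[0,0,-130],[0,0,-130]],"turn":[0,0,0,0,0,0,0,0],"hand":[1,1,1,1,1,1,1,1]}' 20; python3 plan.py 675.1 63 208 -88.7
```

```text
t: 32.2
eef_pos: [0.5871, -0.2837, 0.0782]
tcp_rot: [[0.319, 0.948, -0.001], [0.948, -0.319, 0.0], [0.0, -0.001, -1.0]]
wrist_force: [-1.8, -0.3, 0.9]
grip_width: 0.0161
gripper_force: 20.0
t: 33.0
eef_pos: [0.5861, -0.2823, 0.2052]
tcp_rot: [[0.319, 0.948, -0.005], [0.948, -0.319, 0.003], [0.001, -0.006, -1.0]]
wrist_force: [-0.4, 0.2, -4.7]
grip_width: 0.0162
gripper_force: 20.0
t 33.0 at [ 586.1 -282.3  205.2] ang -18.6 w 16.2 F [-0.4  0.2 -4.7] q7 0.34
[355.6 -25.8  -2.2] turn 70.1
```

```bash
python3 -m handwheel '{"linear":[[356,-26,0],[356,-26,0],[356,-26,0],[356,-26,0],[356,-26,0],[356,-26,0],[356,-26,0],[356,-26,0],[356,-26,0],[356,-26,0],[356,-26,0],[356,-26,0]],"turn":[70,70,70,70,70,70,70,70,70,70,70,70],"hand":[1,1,1,1,1,1,1,1,1,1,1,1]}'; python3 -m handwheel '{"linear":[[0,0,30],[0,0,60],[0,0,77],[0,0,77],[0,0,77],[0,0,77]],"turn":[0,0,0,0,0,0],"hand":[1,1,1,1,1,1]}'; python3 plan.py 675.1 63 78 -88.7
python3 - <<'E'
from h import *
s=snap('side','pics/side8.png',(200,80,400,230),4)
from rig import env
c=np.array(env.state()["eef_pos"][:2])
ex=np.array([-.0225,1]);ey=np.array([-1,-.0225])
for dx,dy in((-30,-25),(-30,25),(30,25),(0,0)):
    p=c+ex*dx/1e3+ey*dy/1e3
    print(dx,dy,((w2px(s,[*p,.082])-[200,80]+.5)*4-.5).round(0).tolist())
E
```

```text
t: 34.2
eef_pos: [0.6761, 0.0593, 0.2082]
tcp_rot: [[1.0, 0.022, -0.0], [0.022, -1.0, -0.001], [-0.0, 0.001, -1.0]]
wrist_force: [-0.5, -0.3, -2.9]
grip_width: 0.0156
gripper_force: 20.0
t: 34.8
eef_pos: [0.6777, 0.061, 0.1332]
tcp_rot: [[1.0, 0.024, 0.004], [0.024, -1.0, -0.0], [0.004, 0.0, -1.0]]
wrist_force: [0.3, -0.2, -2.9]
grip_width: 0.0159
gripper_force: 20.0
t 34.8 at [677.7  61.  133.2] ang -88.6 w 15.9 F [ 0.3 -0.2 -2.9] q7 -1.19
[-2.8 -2.1 55.1] turn 0.1
-30 -25 [[599.0, 299.0]]
-30 25 [[523.0, 320.0]]
30 25 [[487.0, 261.0]]
0 0 [[543.0, 280.0]]
```

View pics/side8.png

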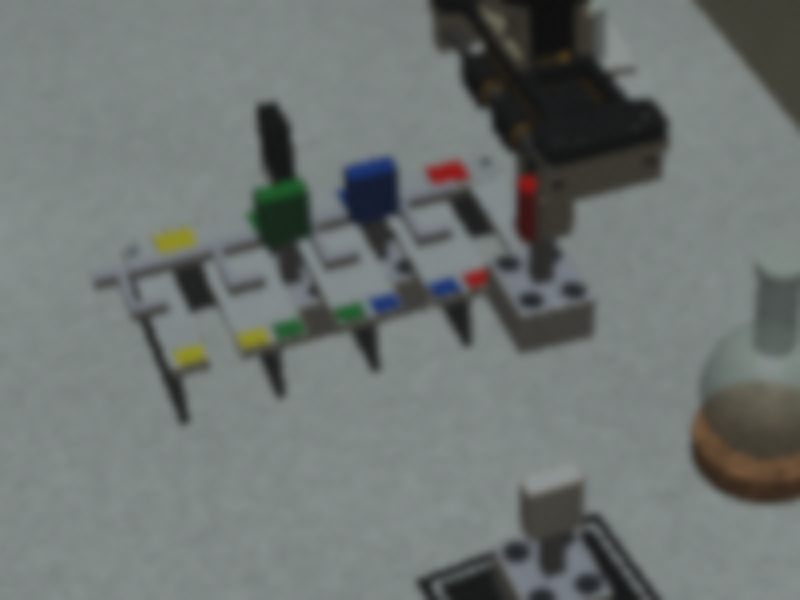

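```bash
python3 -m handwheel '{"linear":[[-1,0,20],[-1,0,40],[-1,0,54],[-1,0,55],[-1,0,55]],"turn":[0,0,0,0,0],"hand":[1,1,1,1,1]}'; python3 -m handwheel '{"linear":[[0,-10,0],[0,-20,0],[0,-30,0],[0,-40,0],[0,-50,0],[0,-60,0],[0,-60,0]],"turn":[0,0,0,0,0,0,0],"hand":[1,1,1,1,1,1,1]}'; python3 plan.py 673.5 185 78 -88.7
```

```text
t: 35.35
eef_pos: [0.6759, 0.0619, 0.0771]
tcp_rot: [[1.0, 0.024, 0.001], [0.024, -1.0, 0.0], [0.001, -0.0, -1.0]]
wrist_force: [-1.7, -0.4, -1.5]
grip_width: 0.0162
gripper_force: 20.0
t: 36.05
eef_pos: [0.6747, 0.1238, 0.077]
tcp_rot: [[1.0, 0.027, 0.002], [0.027, -1.0, 0.001], [0.002, -0.001, -1.0]]
wrist_force: [-0.0, -1.2, 4.3]
grip_width: 0.0159
gripper_force: 20.0
t 36.05 at [674.7 123.8  77. ] ang -88.5 w 15.9 F [-0.  -1.2  4.3] q7 -1.24
[  0.5 -61.2  -1. ] turn 0.2
```

```bash
python3 -m handwheel '{"linear":[[0,-10,-1],[0,-20,-1],[0,-30,-1],[0,-40,-1],[0,-48,-1],[0,-54,-1],[0,-58,-1],[0,-61,-1],[0,-64,-1],[0,-67,-1],[0,-67,-1]],"turn":[0,0,0,0,0,0,0,0,0,0,0],"hand":[1,1,1,1,1,1,1,1,1,1,1]}'; python3 -m handwheel '{"linear":[[0,-1,0],[0,-2,0],[0,-3,0],[0,-4,0],[0,-4,0]],"turn":[0,0,0,0,0],"hand":[1,1,1,1,1]}'
```

```text
t: 37.15
eef_pos: [0.6726, 0.1856, 0.0772]
tcp_rot: [[1.0, 0.023, 0.0], [0.023, -1.0, -0.005], [0.0, 0.005, -1.0]]
wrist_force: [1.4, -6.6, 0.9]
grip_width: 0.0159
gripper_force: 20.0
t: 37.65
eef_pos: [0.6726, 0.1859, 0.0773]
tcp_rot: [[1.0, 0.021, -0.0], [0.021, -1.0, -0.01], [-0.0, 0.01, -1.0]]
wrist_force: [1.3, -10.2, -0.4]
grip_width: 0.0157
gripper_force: 20.0
```

```bash
python3 -m handwheel '{"linear":[[0,3,0],[0,6,0],[0,6,0],[0,6,0],[0,6,0],[0,6,0],[0,6,0],[0,6,0],[0,6,-40],[0,6,-85],[0,6,-85],[0,6,-85]],"turn":[0,0,0,0,0,0,0,0,0,0,0,0],"hand":[1,1,1,0.4,0.4,0.4,0.4,0.4,0.4,0.4,0.4,0.4]}';python3 plan.py 493.2 -354.8 165 -35
python3 - <<'E'
from meas import *
t=snap("top","pics/top9.png");s=snap("side","pics/side9.png")
for c,x,y,a in(("red",.6726,.185,1.59),("yellow",.4936,-.3547,-.6)):
  for f in(t,s): print(c,np.round(fit([f],c,x,y,a),2))
E
```

```text
t: 38.85
eef_pos: [0.6731, 0.1872, 0.1637]
tcp_rot: [[1.0, 0.025, 0.003], [0.025, -1.0, 0.001], [0.003, -0.001, -1.0]]
wrist_force: [0.9, 1.0, 0.4]
grip_width: 0.0559
gripper_force: 0.0
t 38.85 at [673.1 187.2 163.7] ang -88.6 w 55.9 F [0.9 1.  0.4] q7 -1.39
[-193.1  537.5   -2.5] turn -53.6
red [ 6.7969e+02  2.6190e+02 -7.4290e+01  6.5000e-01]
red [ 6.6705e+02  1.8233e+02 -4.8700e+01  1.6000e-01]
yellow [ 4.9367e+02 -3.5427e+02 -3.2920e+01  1.8000e-01]
yellow [ 4.9378e+02 -3.5419e+02 -3.0580e+01  1.5000e-01]
```

```bash
python3 -m handwheel '{"linear":[[-193,538,0],[-193,538,0],[-193,538,0],[-193,538,0],[-193,538,0],[-193,538,0],[-193,538,0],[-193,538,0],[-193,538,0],[-193,538,0],[-193,538,0],[-193,538,0]],"turn":[-53,-53,-53,-53,-53,-53,-53,-53,-53,-53,-53,-53],"hand":[0.4,0.4,0.4,0.4,0.4,0.4,0.4,0.4,0.4,0.4,0.4,0.4]}'; python3 -m handwheel '{"linear":[[0,0,0],[0,0,0],[0,0,0]],"turn":[0,0,0],"hand":[0.4,0.4,0.4]}'; python3 plan.py 493.5 -354.6 77 -35
```

```text
t: 40.15
eef_pos: [0.4882, -0.3611, 0.1611]
tcp_rot: [[0.589, 0.808, -0.004], [0.808, -0.589, -0.002], [-0.004, -0.002, -1.0]]
wrist_force: [-0.4, -0.1, 0.6]
grip_width: 0.0555
gripper_force: 0.0
t: 40.45
eef_pos: [0.4937, -0.3526, 0.1611]
tcp_rot: [[0.579, 0.815, -0.001], [0.815, -0.579, 0.003], [0.002, -0.002, -1.0]]
wrist_force: [0.4, 0.5, 0.7]
grip_width: 0.0562
gripper_force: 0.0
t 40.45 at [ 493.7 -352.6  161.1] ang -35.4 w 56.2 F [0.4 0.5 0.7] q7 0.29
[-1.9  1.2 84.1] turn -0.4
```

```bash
python3 -m handwheel '{"linear":[[-2,1,30],[-2,1,60],[-2,1,83],[-2,1,83],[-2,1,83],[-2,1,83],[-2,1,83],[-2,1,83],[-2,1,83],[-2,1,83],[-2,1,83],[-2,1,83]],"turn":[0,0,0,0,0,0,0,0,0,0,0,0],"hand":[0.4,0.4,0.4,0.4,0.4,1,1,1,1,1,1,1]}' 20; python3 -m handwheel '{"linear":[[0,0,0],[0,0,0],[0,0,-30],[0,0,-50],[0,0,-50],[0,0,-50],[0,0,-50]],"turn":[0,0,0,0,0,0,0],"hand":[1,1,1,1,1,1,1]}' 20; python3 plan.py 483.1 60 128 -88.7
```

```text
t: 41.65
eef_pos: [0.4918, -0.3577, 0.0792]
tcp_rot: [[0.582, 0.813, -0.001], [0.813, -0.582, 0.001], [0.0, -0.001, -1.0]]
wrist_force: [-0.4, 0.8, 1.2]
grip_width: 0.0162
gripper_force: 19.8
t: 42.35
eef_pos: [0.4913, -0.3567, 0.1272]
tcp_rot: [[0.582, 0.813, -0.003], [0.813, -0.582, 0.002], [0.0, -0.004, -1.0]]
wrist_force: [-0.8, -0.7, -4.1]
grip_width: 0.0156
gripper_force: 19.9
t 42.35 at [ 491.3 -356.7  127.2] ang -35.6 w 15.6 F [-0.8 -0.7 -4.1] q7 0.31
[ 3.340e+02 -2.493e+02  2.000e-01] turn 53.1
```

```bash
python3 -m handwheel '{"linear":[[334,-249,0],[334,-249,0],[334,-249,0],[334,-249,0],[334,-249,0],[334,-249,0],[334,-249,0],[334,-249,0],[334,-249,0],[334,-249,0],[334,-249,0],[334,-249,0]],"turn":[53,53,53,53,53,53,53,53,53,53,53,53],"hand":[1,1,1,1,1,1,1,1,1,1,1,1]}'; python3 -m handwheel '{"linear":[[0,0,0],[0,0,0],[0,0,0]],"turn":[0,0,0],"hand":[1,1,1]}'; python3 plan.py 483.1 60 78 -88.7
python3 - <<'E'
from h import *
s=snap('side','pics/side10.png',(200,80,400,230),4)
from rig import env
c=np.array(env.state()["eef_pos"][:2])
ex=np.array([-.0225,1]);ey=np.array([-1,-.0225])
for dx,dy in((-30,-25),(-30,25),(30,25),(0,0)):
    p=c+ex*dx/1e3+ey*dy/1e3
    print(dx,dy,((w2px(s,[*p,.082])-[200,80]+.5)*4-.5).round(0).tolist())
E
```

```text
t: 43.55
eef_pos: [0.4842, 0.0564, 0.1291]
tcp_rot: [[1.0, 0.021, 0.0], [0.021, -1.0, -0.002], [-0.0, 0.002, -1.0]]
wrist_force: [0.6, -0.3, -3.6]
grip_width: 0.0158
gripper_force: 20.0
t: 43.85
eef_pos: [0.4843, 0.0578, 0.1292]
tcp_rot: [[1.0, 0.023, 0.0], [0.023, -1.0, -0.0], [0.0, 0.0, -1.0]]
wrist_force: [-0.1, 0.6, -3.3]
grip_width: 0.0159
gripper_force: 20.0
t 43.85 at [484.3  57.8 129.2] ang -88.7 w 15.9 F [-0.1  0.6 -3.3] q7 -1.05
[-1.2 -2.2 51.2] turn -0.0
-30 -25 [[295.0, 380.0]]
-30 25 [[212.0, 403.0]]
30 25 [[186.0, 339.0]]
0 0 [[240.0, 359.0]]
```

View pics/side10.png

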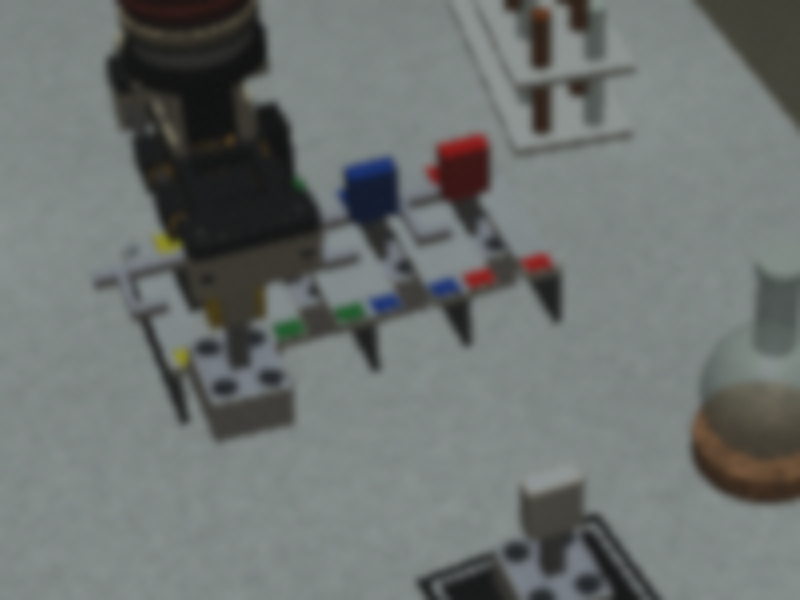

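```bash
python3 -m handwheel '{"linear":[[-1,0,20],[-1,0,40],[-1,0,49],[-1,0,50],[-1,0,50]],"turn":[0,0,0,0,0],"hand":[1,1,1,1,1]}'; python3 -m handwheel '{"linear":[[0,-10,0],[0,-20,0],[0,-30,0],[0,-40,0],[0,-50,0],[0,-60,0],[0,-60,0]],"turn":[0,0,0,0,0,0,0],"hand":[1,1,1,1,1,1,1]}'; python3 plan.py 480.4 180.6 78 -88.7
```

```text
t: 44.4
eef_pos: [0.4832, 0.0585, 0.0794]
tcp_rot: [[1.0, 0.024, -0.0], [0.024, -1.0, 0.0], [-0.0, -0.0, -1.0]]
wrist_force: [-0.6, 0.3, -3.9]
grip_width: 0.0159
gripper_force: 20.0
t: 45.1
eef_pos: [0.482, 0.1207, 0.0793]
tcp_rot: [[1.0, 0.027, 0.0], [0.027, -1.0, 0.001], [0.0, -0.001, -1.0]]
wrist_force: [0.8, 0.8, -1.6]
grip_width: 0.0154
gripper_force: 20.0
t 45.1 at [482.  120.7  79.3] ang -88.5 w 15.4 F [ 0.8  0.8 -1.6] q7 -1.08
[  0.1 -59.9   1.3] turn 0.2
```

```bash
python3 -m handwheel '{"linear":[[0,-10,0],[0,-20,0],[0,-30,0],[0,-40,0],[0,-48,0],[0,-54,0],[0,-58,0],[0,-61,0],[0,-64,0],[0,-67,0],[0,-67,0]],"turn":[0,0,0,0,0,0,0,0,0,0,0],"hand":[1,1,1,1,1,1,1,1,1,1,1]}'; python3 -m handwheel '{"linear":[[0,-1,0],[0,-2,0],[0,-3,0],[0,-4,0],[0,-4,0]],"turn":[0,0,0,0,0],"hand":[1,1,1,1,1]}'
```

```text
t: 46.2
eef_pos: [0.4805, 0.181, 0.0794]
tcp_rot: [[1.0, 0.022, 0.001], [0.022, -1.0, -0.007], [0.001, 0.007, -1.0]]
wrist_force: [-0.5, -10.1, 1.9]
grip_width: 0.0158
gripper_force: 20.0
t: 46.7
eef_pos: [0.4805, 0.1815, 0.0796]
tcp_rot: [[1.0, 0.02, 0.001], [0.02, -1.0, -0.011], [0.001, 0.011, -1.0]]
wrist_force: [-1.3, -14.0, 3.4]
grip_width: 0.0155
gripper_force: 20.0
```

```bash
python3 -m handwheel '{"linear":[[0,3,0],[0,6,0],[0,6,0],[0,6,0],[0,6,0],[0,6,0],[0,6,0],[0,6,0],[0,6,-40],[0,6,-85],[0,6,-85],[0,6,-85]],"turn":[0,0,0,0,0,0,0,0,0,0,0,0],"hand":[1,1,1,0.4,0.4,0.4,0.4,0.4,0.4,0.4,0.4,0.4]}';python3 plan.py 561 260.5 165 1.2
```

```text
t: 47.9
eef_pos: [0.4804, 0.1843, 0.1648]
tcp_rot: [[1.0, 0.025, 0.001], [0.025, -1.0, 0.002], [0.001, -0.002, -1.0]]
wrist_force: [-0.8, -0.3, -0.4]
grip_width: 0.0557
gripper_force: 0.0
t 47.9 at [480.4 184.3 164.8] ang -88.6 w 55.7 F [-0.8 -0.3 -0.4] q7 -1.33
[ 82.4 -74.2   0.1] turn -89.8
```

```bash
python3 -m handwheel '{"linear":[[82,-74,0],[82,-74,0],[82,-74,0],[82,-74,0],[82,-74,0],[82,-74,0],[82,-74,0],[82,-74,0],[82,-74,0],[82,-74,0],[82,-74,0],[82,-74,0]],"turn":[-90,-90,-90,-90,-90,-90,-90,-90,-90,-90,-90,-90],"hand":[0.4,0.4,0.4,0.4,0.4,0.4,0.4,0.4,0.4,0.4,0.4,0.4]}'; python3 -m handwheel '{"linear":[[0,0,0],[0,0,0],[0,0,0]],"turn":[0,0,0],"hand":[0.4,0.4,0.4]}'; python3 plan.py 561 260.5 77 1.2
python3 - <<'E'
from h import *
snap("side","pics/side11.png",(200,80,400,230),4)
E
```

```text
t: 49.1
eef_pos: [0.5592, 0.2595, 0.1623]
tcp_rot: [[-0.024, 1.0, -0.004], [1.0, 0.024, -0.0], [-0.0, -0.004, -1.0]]
wrist_force: [0.4, 0.0, -0.1]
grip_width: 0.0557
gripper_force: 0.0
t: 49.4
eef_pos: [0.5601, 0.2597, 0.1637]
tcp_rot: [[-0.024, 1.0, -0.001], [1.0, 0.024, -0.0], [-0.0, -0.001, -1.0]]
wrist_force: [-0.3, 0.5, -0.8]
grip_width: 0.0561
gripper_force: 0.0
t 49.4 at [560.1 259.7 163.7] ang 1.4 w 56.1 F [-0.3  0.5 -0.8] q7 -0.18
[ 0.8  0.9 86.7] turn 0.2
```

View pics/side11.png

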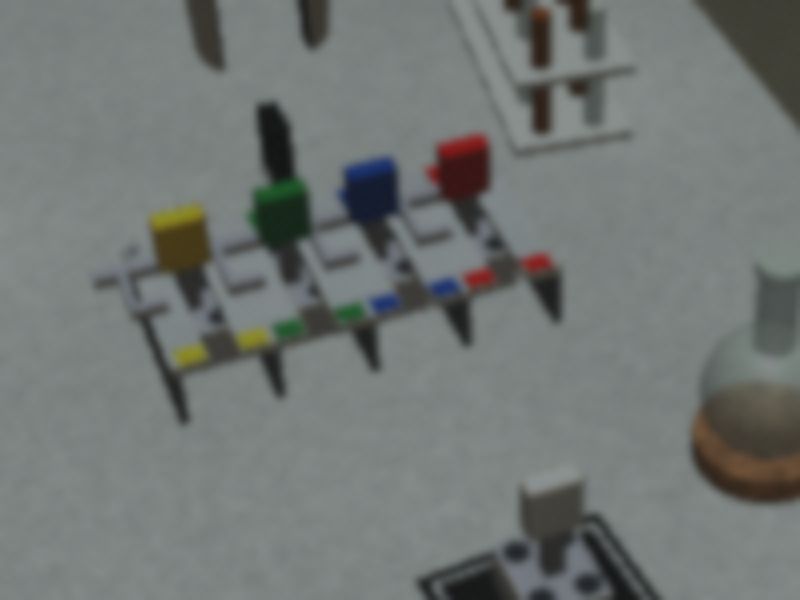

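All four are in with keeper open. Grip the keeper and shut it.

```bash
python3 -m handwheel '{"linear":[[0,1,30],[0,1,60],[0,1,86],[0,1,86],[0,1,86],[0,1,86],[0,1,86],[0,1,86],[0,1,86],[0,1,86],[0,1,86],[0,1,86]],"turn":[0,0,0,0,0,0,0,0,0,0,0,0],"hand":[0.4,0.4,0.4,0.4,0.4,1,1,1,1,1,1,1]}' 20; python3 -m handwheel '{"linear":[[0,0,0],[0,5,0],[0,10,0],[0,15,0],[0,20,0],[0,24,0],[0,26,0],[0,28,0],[0,28,0],[0,28,0]],"turn":[0,0,0,0,0,0,0,0,0,0],"hand":[1,1,1,1,1,1,1,1,1,1]}' 20
```

```text
t: 50.65
eef_pos: [0.5614, 0.2597, 0.0784]
tcp_rot: [[-0.024, 1.0, 0.0], [1.0, 0.024, 0.0], [0.0, 0.0, -1.0]]
wrist_force: [0.6, -1.5, 1.3]
grip_width: 0.0162
gripper_force: 20.0
t: 51.65
eef_pos: [0.5875, 0.2604, 0.0783]
tcp_rot: [[-0.025, 1.0, -0.004], [1.0, 0.025, -0.0], [-0.0, -0.004, -1.0]]
wrist_force: [-6.4, -1.0, 8.0]
grip_width: 0.0156
gripper_force: 20.0
```

```bash
python3 -m handwheel '{"linear":[[0,-2,0],[0,-2,0],[0,-2,0],[0,-2,0],[0,-2,0],[0,-2,0],[0,-2,-40],[0,-2,-85],[50,-2,-120],[100,-2,-120],[100,-2,-120]],"turn":[0,0,0,0,0,0,0,0,0,0,0],"hand":[1,0.4,0.4,0.4,0.4,0.4,0.4,0.4,0.4,0.4,0.4]}'; python3 -m handwheel '{"linear":[[0,0,0],[0,0,0]],"turn":[0,0],"hand":[0.4,0.4]}'
python3 - <<'E'
from meas import *
s=env.grab_frame("side")
print("keeper",np.round(fit([s],"black",.587,.2613,0.,.082,.048),2),"start side: 586.9 261.3")
for c,x,y in(("red",.672,.185),("blue",.608,.1835),("yellow",.4804,.1806)): print(c,np.round(fit([s],c,x,y,1.59),2))
hsv=softmask(s,"green");n,l,st,ce=cv2.connectedComponentsWithStats(hsv)
print([px2w(s,ce[i],.088)[0][:2].round(3) for i in range(1,n) if st[i,4]>30])
E
```

```text
t: 52.75
eef_pos: [0.5829, 0.3697, 0.1993]
tcp_rot: [[-0.035, 0.999, 0.001], [0.999, 0.035, 0.008], [0.008, 0.001, -1.0]]
wrist_force: [-1.5, 1.0, -1.2]
grip_width: 0.0559
gripper_force: 0.0
t: 52.95
eef_pos: [0.5851, 0.3583, 0.1974]
tcp_rot: [[-0.023, 1.0, -0.001], [1.0, 0.023, -0.003], [-0.003, -0.001, -1.0]]
wrist_force: [0.7, -0.9, 0.5]
grip_width: 0.0561
gripper_force: 0.0
keeper [ 5.8747e+02  2.6107e+02 -9.2700e+00  5.8000e-01] start side: 586.9 261.3
red [ 6.6698e+02  1.8369e+02 -5.3180e+01  1.8000e-01]
blue [6.0581e+02 1.8358e+02 7.6020e+01 3.0000e-01]
yellow [4.7726e+02 1.7839e+02 8.2990e+01 1.8000e-01]
[array([0.548, 0.197])]
```

Keeper is back at its starting position (shut), and all the blocks sit at their homes; the robot is clear.

```bash
python3 -c "
from rig import env
print(env.finish_job())"
```

```text
the job is handed in; nothing more can be done
None
```

The job is handed in: the white block stands on the pad (about 3 mm off centre by eye), all four coloured blocks are in their own bays against the back stop, and the keeper is shut, though I viewed 15 pictures, one over the limit of 14, so the last check was by image measurement only.

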